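Clamp a board strip in the rail trimmer and hold it for the cut

TASK

Square up the long greyboard strip for cutting: lay it flat on the trimmer bed, across and under the raised rail, one long edge snug against the side fence and its end snug against the front stop beyond the rail, and let go of it. Then press the rail's hand grip all the way down until the rail clamps the strip to the bed, with a firm steady push of about 15 N, and finish while still holding it down like that, ready for a colleague to make the cut. Leave the stop at its setting and the other things on the bench where they are.

Things in the scene. Friction and masses are not known exactly. Their poses are not given: they have to be found in the camera images.
- trimmer: The rail trimmer, fixed to the bench: a grey bed 280 x 400 mm, its top 22 mm above the bench. Origin on the bench surface under the bed; x points away from the user, across the rail, y left along the rail, z up. The bed spans x -180 to +100 and y -200 to +200 mm. The rail runs along y at x = +10 mm, hinged at y = -185 mm (right), free at the left.
- fence (a point): Middle of the side fence's face, on the bed top (trimmer x -95, y -100 mm); axes as the trimmer's. The fence is an aluminium bar 12 mm thick, 10 mm high above the bed, running along x at the right of the bed, notched under the rail; its straight face looks to +y.
- corner (a point): Point on the bed top (22 mm above the bench) where the fence's face line meets the front stop's face line; axes as the trimmer's. The stop, an aluminium block 12 mm high beyond the rail, faces -x and spans 2 to 38 mm from the fence; it is clamped 50 to 80 mm in x from the trimmer's origin (slips at 35 N). The squared strip's centre lies at x -100, y +30 mm from here.
- strip: The long strip of grey board, 200 x 60 x 5 mm, about 40 g, lying flat on the bench to the left of the trimmer. Origin at the centre of its underside; x along its length, y across its width, z up. Either end and either face will do.
- rail (a joint): Angle of the trimmer's rail in rad: 0 = up, where its spring holds it; it grows as the rail is pressed down. 0.16 = lying flat on 5 mm board; 0.17 = end of travel with nothing under it. The spring alone takes about 4 N at the hand grip at the start of travel and 5.5 N near the end, and lifts the rail again when it is let go.
- rail_hinge (a point): Rail's hinge axis, 27 mm above the bench, in the plane of the rail's underside. The rail is an aluminium bar 36 mm wide, 22 mm high, 365 mm long from here to the left. A black cutter carriage stands on it 20 to 72 mm from here, top 58 mm above the underside. With the rail up, its underside clears the bed by 5 mm + 0.16 x distance from here: 18 to 28 mm over the strip's place.
- grip_top (a point): Centre of the top of the hand grip: a black pad 52 x 56 x 12 mm on the free, left-hand end of the rail, 352 mm from the hinge, its top 34 mm above the rail's underside. About 116 mm above the bench with the rail up, 61 mm with the rail flat on 5 mm board. Pressed, it moves almost straight down.
- offcut: Bystander: greyboard offcut of the same board, 100 x 42 x 5 mm, lying flat; shorter and narrower than the strip; not to be used. Origin at the centre of its underside. Leave alone.
- clip: Bystander: steel spring clip standing on its jaws, 62 x 36 mm, 53 mm tall. Origin at the centre of its underside. Leave alone.
- tape: Bystander: roll of masking tape lying flat, 100 mm across, 25 mm high. Origin at the centre of its underside. Leave alone.
- pastels: Bystander: open flat black tin of pastels, 100 x 170 x 18 mm. Origin at the centre of its underside. Leave alone.
- marker: Bystander: capped marker pen lying down, 140 mm long, 20 mm high. Origin at the centre of its underside. Leave alone.
- glue: Bystander: white glue stick standing upright, 31 mm across, 95 mm tall. Origin at the centre of its underside. Leave alone.

How it is judged:
On the way, in this order (a step that is already met when the one before it is completed fails the run):
1. the strip lies squared against fence and stop, let go, with the rail still up (x of strip in the frame of corner between -0.1035 and -0.097 m and y of strip in the frame of corner between 0.027 and 0.0335 m and angle between the x axis of strip and the x axis of trimmer, either way round below 0.035 rad and contact force between the fingers and strip below 0.1 N and value of joint rail below 0.03 rad and z of strip in the frame of corner below 0.007 m), for 0.2 s.
2. the rail is pressed down by its hand grip, with about 15 N, and clamps the strip (x of strip in the frame of corner between -0.1035 and -0.097 m and y of strip in the frame of corner between 0.027 and 0.0335 m and angle between the x axis of strip and the x axis of trimmer, either way round below 0.035 rad and contact force between the fingers and strip below 0.1 N and value of joint rail above 0.145 rad and contact force between rail and strip above 8 N and contact force between the fingers and rail between 9 and 25 N and distance between the grasp point and grip_top below 0.065 m), for 0.3 s.
At the end, for the whole second after the job is handed in: Strip within 3 mm of side fence and front stop and within 2 degrees of square, at rest and untouched by the fingers; fingers hold the rail down by its hand grip with 9 to 25 N, rail at 0.145 rad or more and pressing the strip with over 8 N; front stop moved less than 4 mm (all of step 2 and linear speed of strip below 0.01 m/s and distance of corner from where it was at the start of the episode below 0.004 m); the arm keeps its last pose, push and grip.
It fails at once if a bystander on the bench is shifted by more than 20 mm (distance of any of offcut, clip, tape, pastels, marker, glue from where it was at the start of the episode above 0.02 m).
It fails at once if the front stop is pushed off its setting by more than 4 mm (distance of corner from where it was at the start of the episode above 0.004 m).
It also fails if it takes over 72 s, if anything falls off the work surface, if the arm or the gripper's body presses on something with over 40 N, if the wrist force passes 120 N, or if a joint passes its speed limit or range.

ROBOT

A 7-joint arm with a two-finger parallel gripper is mounted at the origin on the work surface. World frame = base frame: x ahead of the robot, y to its left, z up, the work surface at z = 0. Lengths are in m, angles in rad, forces in N, time in s.
With the tool pointing down it reaches from about 0.4 to 0.875 m from the base axis. Payload 19.3 kg.
Tool frame: the origin (TCP) lies at the very end of the fingers, on their centre line; the grasp point (between the pads) lies 19 mm behind it; z points along the fingers, y is the line along which they close (so a half turn about z gives the same grasp; the last joint's range is limited). The gripper opens to 85 mm and grips with 20 to 120 N. Pads are 22 mm wide; open, the fingers measure 114 mm over their backs; the gripper's body (76 mm by 85 mm) begins 54 mm behind the grasp point. The pads swing forward as they close: fully open they stand 13 mm farther back than shut.
Start: joints at [-1.243, 0.521, -0.036, 1.599, 0.021, 1.021, -0.113], TCP at [0.242, 0.576, 0.231] pointing down, gripper open.
Joint ranges: [-2.91, 2.91], [-0.3, 2.13], [-1.5, 1.42], [0.17, 2.43], [-1.26, 4.41], [0.16, 1.93], [-2.52, 2.52]. Speed limits (rad/s): [1.89, 1.89, 2.39, 2.39, 3.01, 3.01, 3.01].

INTERFACE

Orientations are given as [roll, pitch, yaw] about the fixed x, y, z axes, in that order (R = Rz(yaw) Ry(pitch) Rx(roll)).
In Python, from workcell import bot gives the robot as it stands.
- The arm moves only by the shell command python3 -m crank 'ROWS' [FORCE]. ROWS is a JSON object of lists of equal length, an entry for each row: "travel": the shift along the world's x, y, z in cm, a list of three; "turn": the turn, a rotation vector about the world's x, y, z in degrees, a list of three; "gripper": the closure, from 0 (fully open) to 1 (shut). A call has exactly 5 rows; each row is the pose to reach, as a shift and turn from the pose commanded when the call began; what a row does not reach only later rows make up. A row lasts 1/10 s, in which the tool goes at most 50 mm and 8.59 degrees, less where a joint would pass 70% of its speed; a pose out of reach is approached as far as the arm can. A call with a gripper value outside its range is refused whole. The fingers move at their own pace and stop on an object; FORCE is the grip in N (left out, the last holds). Time passes only in rows, so rows that repeat a pose let the fingers close, or fill a call up. It gives the time, the measured TCP pose, the force, the opening and the grip force at its end, in the units of the state.
- bot.observe(): the state, without advancing time (a new reading comes with each control period).
- bot.grab_frame(name): name is "side" or "top"; returns a dict with "pixels" (400x640x3 uint8, red, green, blue), "fx", "fy", "cx", "cy" (pixels), "dist" ([k1, k2, p1, p2, k3] as OpenCV has them; the pictures are not rectified), "extrinsics" (4x4, takes a point from world to camera coordinates). Camera axes: x right, y down, z forward; pixel columns grow to the right and rows downward; lengths in m; the calibration is good to about 2 mm. A picture is of the moment at which its call begins. There is no depth.
- bot.job_done(): hands the job in; it is judged then, once.
The state is a dict: "clock": time; "qpos": joint angles; "qd": joint speeds; "joint_efforts": joint torques, N m; "position": TCP position; "tool_rot": TCP orientation; "force": force on the tool from outside, world axes, zero at the start; "moment": the same for the moment, N m; "grip_width": finger opening in m; "finger_force": force on a finger pad.
Only numpy, scipy, OpenCV 4.12 (cv2) and the standard library are available. Lean on these libraries where they do the work, as an engineer would, in place of code of your own. Each camera call takes 0.05 s, during which the arm holds its last target. There are 200 camera calls.

## Working session

There is one attempt and no reset: what is moved stays moved. The work goes in short steps, Python scripts to look and compute and a shell command to move; the robot and the scene stay as the last step left them, time stands still between calls to the robot, and variables do not carry over. Pictures are saved under pics/ and viewed, at most 10 in all, crops included, and the job is handed in when it is done.

```bash
mkdir -p pics; ls; cat > h.py <<'E'
import numpy as np, cv2
from workcell import bot
def cam(n):
    f=bot.grab_frame(n); K=np.array([[f["fx"],0,f["cx"]],[0,f["fy"],f["cy"]],[0,0,1.]])
    return f["pixels"],K,np.array(f["dist"],float),np.array(f["extrinsics"])
def save(n,p): cv2.imwrite(p,cv2.cvtColor(n,cv2.COLOR_RGB2BGR))
def unproj(c,uv,z):
    _,K,d,T=c
    n=cv2.undistortPoints(np.array(uv,float).reshape(-1,1,2),K,d).reshape(-1,2)
    r=np.c_[n,np.ones(len(n))]@T[:3,:3]; o=-T[:3,:3].T@T[:3,3]
    return o+r*((np.broadcast_to(z,len(n))-o[2])/r[:,2])[:,None]
def proj(c,P):
    _,K,d,T=c
    return cv2.projectPoints(np.array(P,float).reshape(-1,3),cv2.Rodrigues(T[:3,:3])[0],T[:3,3],K,d)[0].reshape(-1,2)
E
python3 - <<'E'
from h import *
for n in("top","side"):
    c=cam(n); save(c[0],f"pics/{n}0.png"); T=c[3]; print(n,c[1][0,0],-T[:3,:3].T@T[:3,3],T[:3,:3].round(2).tolist())
print(bot.observe())
E
```

```text
pics
top 505.623214965611 [ 0.21476108 -0.08523127  1.51518975] [[0.02, -1.0, 0.01], [-0.98, -0.03, -0.22], [0.22, -0.0, -0.98]]
side 437.5830811512597 [-0.25678648 -0.79516     0.69777241] [[0.67, -0.74, -0.01], [-0.37, -0.32, -0.87], [0.64, 0.59, -0.49]]
{'clock': 0.1, 'qpos': array([-1.24320264,  0.52196858, -0.03633765,  1.59991259,  0.02121982,
        1.0211259 , -0.11279262]), 'qd': array([ 0.00230518, -0.00127476,  0.00183241, -0.00226548,  0.00043318,
        0.00072811,  0.0004201 ]), 'joint_efforts': array([ 1.93321328e-03, -9.28498507e+01,  1.98380649e+00, -3.70529222e+01,
        1.82239129e-02,  5.27919809e-03,  5.87448221e-05]), 'position': array([0.24203269, 0.57591616, 0.23078811]), 'tool_rot': array([-3.14056726e+00,  8.37237149e-05,  2.74381394e+00]), 'force': array([-0.30429633,  0.35657704, -0.45082315]), 'moment': array([-0.02335735,  0.00153095,  0.0144256 ]), 'finger_force': 0.0, 'grip_width': 0.08493594493358768}
```

View pics/top0.png

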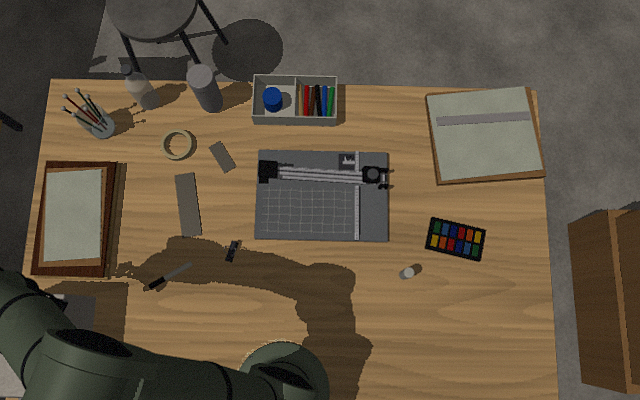

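View pics/side0.png

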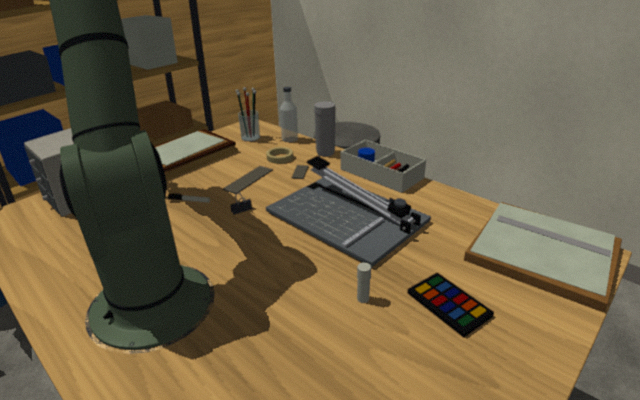

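The top view shows the strip around (188,205), the offcut at (222,156), and the bed spanning u 256–389, v 151–241. The fence is at u≈357, the stop near (347,160), and the grip at (268,171). The clip (233,250) is close to the strip. I'll enlarge that area for accurate pixel positions.

```bash
python3 - <<'E'
from h import *
im=cv2.imread("pics/top0.png")[140:260,165:397]
im=cv2.convertScaleAbs(im,alpha=1.6,beta=10)
cv2.imwrite("pics/crop1.png",cv2.resize(im,(0,0),fx=3.4,fy=3.4,interpolation=cv2.INTER_CUBIC))
E
```

```text
(no output)
```

View pics/crop1.png

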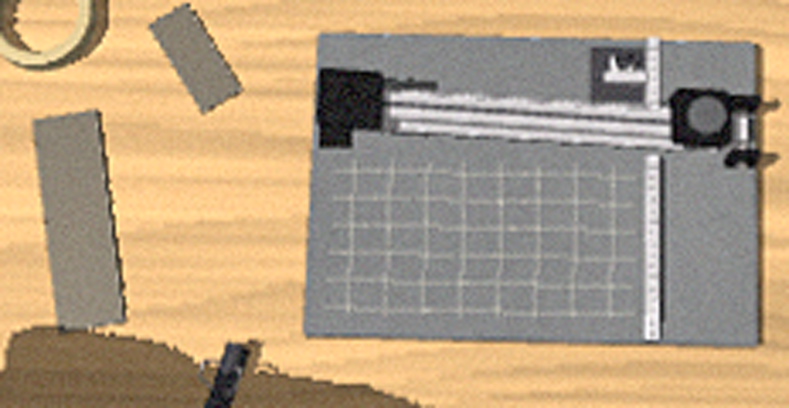

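Clear crop (scale 3.4, offset 165,140). Strip corners are at about (33,120), (99,110), (127,322), (60,330). Bed corners are at (319,33), (759,43), (761,345), (305,335). The fence's left edge is at u≈646 and the stop face at v≈102. Next I'll compute poses.

```bash
python3 - <<'E'
from h import *
from scipy.optimize import least_squares
c=cam("top")
px=lambda a:(np.array(a,float)+.5)/3.4+[165-.5,140-.5]
def fit(uv,z,loc):
    P=unproj(c,px(uv),z)[:,:2]; L=np.array(loc,float)
    f=lambda q:(L@np.array([[np.cos(q[2]),np.sin(q[2])],[-np.sin(q[2]),np.cos(q[2])]])+q[:2]-P).ravel()
    r=least_squares(f,[*P.mean(0),0]); return r.x,r.fun.reshape(-1,2)*1e3,P
# bed
b,res,P=fit([(319,33),(759,43),(761,345),(305,335)],.022,[(.1,.2),(.1,-.2),(-.18,-.2),(-.18,.2)])
print("trimmer",b.round(4),np.degrees(b[2]),res.round(1).tolist())
s,res,_=fit([(33,120),(99,110),(127,322),(60,330)],.005,[(.1,.03),(.1,-.03),(-.1,-.03),(-.1,.03)])
print("strip",s.round(4),np.degrees(s[2]),res.round(1).tolist())
R=np.array([[np.cos(b[2]),-np.sin(b[2])],[np.sin(b[2]),np.cos(b[2])]])
loc=lambda uv,z:((unproj(c,px(uv),z)[:,:2]-b[:2])@R*1e3).round(1).tolist()
print("fence L edge top z32",loc([(646,155),(645,338)],.032))
print("stop near edge z34",loc([(592,101),(650,104)],.034))
print("grip pad z116",loc([(317,68),(383,71),(383,130),(317,126)],.114))
for n,p,z in(("clip",(233,250),.03),("tape",(180,145),.025),("offcut",(222,156),.005),("glue",(408,272),.09)):
    print(n,unproj(c,[p],z).round(3))
E
```

```text
trimmer [ 0.612  -0.1039  0.0027] 0.1542222356898821 [[1.2, -0.5], [1.3, 0.6], [-1.3, -0.1], [-1.2, 0.1]]
strip [0.5349 0.3062 0.2015] 11.543787065924692 [[0.7, -0.6], [1.7, 0.4], [0.4, 0.3], [-2.8, -0.1]]
fence L edge top z32 [[-11.7, -97.2], [-176.2, -97.2]]
stop near edge z34 [[36.6, -48.4], [35.0, -100.4]]
grip pad z116 [[36.9, 189.6], [35.6, 133.4], [-16.4, 131.4], [-14.2, 187.2]]
clip [[0.395 0.156 0.03 ]]
tape [[0.717 0.341 0.025]]
offcut [[0.691 0.212 0.005]]
glue [[ 0.338 -0.349  0.09 ]]
```

```bash
python3 -m crank '{"travel":[[3,-3,0],[7.5,-7.5,0],[12,-12,-2],[16,-16.5,-5],[19,-20,-7]],"turn":[[0,0,4],[0,0,10],[0,0,18],[0,0,25],[0,0,30]],"gripper":[0,0,0,0,0]}'
python3 -m crank '{"travel":[[3,-3,-1.5],[5.5,-6,-3],[7.35,-7.6,-4.5],[7.35,-7.6,-6],[7.35,-7.6,-6]],"turn":[[0,0,3],[0,0,4.3],[0,0,4.3],[0,0,4.3],[0,0,4.3]],"gripper":[0,0,0,0,0]}'
python3 - <<'E'
from h import *
for n in("top","side"):
    c=cam(n); save(c[0],f"pics/{n}1.png")
o=bot.observe();print(o["position"],o["tool_rot"],o["force"],o["clock"])
a=cv2.imread("pics/top1.png")[130:270,140:300];b=cv2.imread("pics/side1.png")[130:270,180:340]
cv2.imwrite("pics/g1.png",cv2.resize(np.hstack([a,b]),(0,0),fx=2.5,fy=2.5,interpolation=cv2.INTER_CUBIC))
E
```

```text
clock: 0.65
position: [0.4047, 0.4069, 0.1793]
tool_rot: [3.141, 0.0, -3.011]
force: [1.1, 0.3, 0.6]
grip_width: 0.0857
finger_force: 0.0
clock: 1.15
position: [0.4766, 0.3311, 0.1179]
tool_rot: [-3.14, -0.003, -2.942]
force: [0.2, 0.8, 0.8]
grip_width: 0.0853
finger_force: 0.0
[0.47662295 0.33279626 0.11986523] [ 3.14154548e+00 -5.44472653e-04 -2.94015345e+00] [0.19466607 1.23718275 1.16697554] 1.25
```

View pics/g1.png

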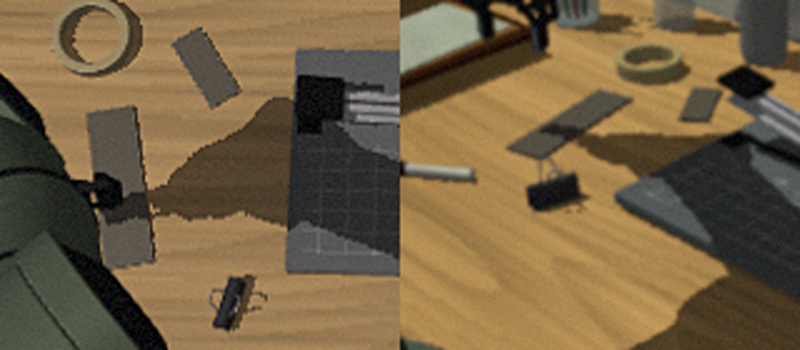

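The crop shows the gripper just left of the strip, which is undisturbed, but the arm is about 3 cm short of the planned point in x and y. I'll finish the approach and lower it.

```bash
python3 -m crank '{"travel":[[1.5,-1.5,0],[2.9,-3.2,-2],[2.9,-3.2,-5],[2.9,-3.2,-8],[2.9,-3.2,-8]],"turn":[[0,0,0],[0,0,0],[0,0,0],[0,0,0],[0,0,0]],"gripper":[0,0,0,0,0]}'
python3 -m crank '{"travel":[[0,0,-0.8],[0,0,-1.6],[0,0,-2.4],[0,0,-2.8],[0,0,-2.8]],"turn":[[0,0,0],[0,0,0],[0,0,0],[0,0,0],[0,0,0]],"gripper":[0,0,0,0,0]}'
python3 - <<'E'
from h import *
a=cam("top")[0][130:270,140:300];b=cam("side")[0][130:270,180:340]
o=bot.observe();print(o["position"],o["tool_rot"],o["force"],o["clock"])
save(cv2.resize(np.hstack([a,b]),(0,0),fx=2.5,fy=2.5,interpolation=cv2.INTER_CUBIC),"pics/g2.png")
E
```

```text
clock: 1.75
position: [0.5043, 0.3003, 0.0376]
tool_rot: [-3.14, -0.004, -2.94]
force: [-0.8, 0.4, 0.2]
grip_width: 0.0854
finger_force: 0.0
clock: 2.25
position: [0.5058, 0.3004, 0.0114]
tool_rot: [-3.141, -0.0, -2.941]
force: [-1.5, 0.2, 0.8]
grip_width: 0.0852
finger_force: 0.0
[0.50612353 0.30044784 0.01190268] [ 3.14155849e+00  1.63369427e-04 -2.94079053e+00] [0.90116239 0.27000242 0.30576823] 2.35
```

View pics/g2.png

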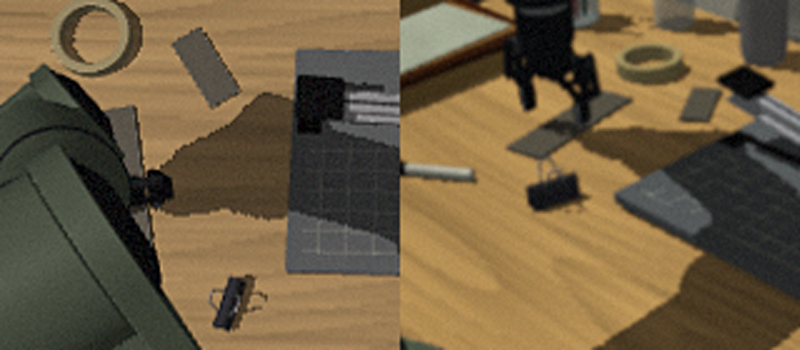

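Side view: the fingers straddle the strip across its width (tips near (525,105) and (585,115)), still clear of the bench because they swing forward as they close. I'll lower further, close and check.

```bash
python3 -m crank '{"travel":[[0,0,-0.4],[0,0,-0.8],[0,0,-1.2],[0,0,-1.4],[0,0,-1.4]],"turn":[[0,0,0],[0,0,0],[0,0,0],[0,0,0],[0,0,0]],"gripper":[0,0,0,0.1,0.15]}' 30
python3 -m crank '{"travel":[[0,0,0],[0,0,0],[0,0,0],[0,0,0],[0,0,0]],"turn":[[0,0,0],[0,0,0],[0,0,0],[0,0,0],[0,0,0]],"gripper":[0.25,0.35,0.45,0.5,0.5]}' 30
python3 - <<'E'
from h import *
a=cam("top")[0][130:270,140:300];b=cam("side")[0][130:270,180:340]
o=bot.observe();print(o["position"],o["tool_rot"],o["force"],o["clock"],o["grip_width"],o["finger_force"])
save(cv2.resize(b,(0,0),fx=4,fy=4,interpolation=cv2.INTER_CUBIC),"pics/g3.png")
E
```

```text
clock: 2.85
position: [0.5058, 0.3003, -0.0027]
tool_rot: [-3.141, -0.001, -2.941]
force: [0.2, 1.1, -0.2]
grip_width: 0.0725
finger_force: 0.0
clock: 3.35
position: [0.5061, 0.3004, -0.0018]
tool_rot: [3.142, 0.0, -2.941]
force: [-2.2, -1.3, 5.3]
grip_width: 0.0585
finger_force: 30.7
[ 0.50612169  0.30039227 -0.00181645] [ 3.14156183e+00  2.97474914e-04 -2.94088620e+00] [-1.67097672 -1.42248099  6.67024555] 3.45 0.058544588709613626 30.740026831626892
```

View pics/g3.png

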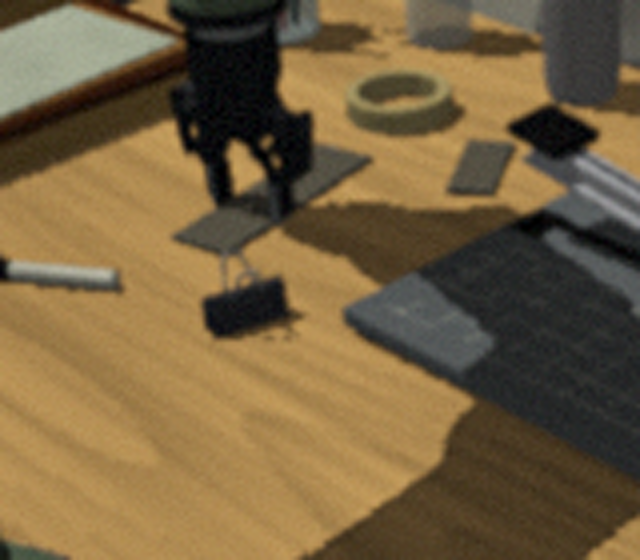

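The strip is gripped across its width: opening 58.5 mm, 30.7 N, fingertips just touching the bench. I'll lift it, square its yaw, then carry it back and right, over the clip and behind the rail grip.

```bash
python3 -m crank '{"travel":[[0,0,2],[0,0,5],[-1,0,8],[-3,-1,9.5],[-5,-2,9.5]],"turn":[[0,0,0],[0,0,-2],[0,0,-5],[0,0,-8],[0,0,-11.4]],"gripper":[0.5,0.5,0.5,0.5,0.5]}' 40
python3 -m crank '{"travel":[[-1.1,-3,0],[-1.1,-7,0],[-1.1,-11,0],[-1.1,-15,0],[-1.1,-19,0]],"turn":[[0,0,0],[0,0,0],[0,0,0],[0,0,0],[0,0,0]],"gripper":[0.5,0.5,0.5,0.5,0.5]}'
python3 -m crank '{"travel":[[0,-4,0],[0,-8,0],[0,-12,0],[0,-16,0],[0,-19,0]],"turn":[[0,0,0],[0,0,0],[0,0,0],[0,0,0],[0,0,0]],"gripper":[0.5,0.5,0.5,0.5,0.5]}'
python3 -m crank '{"travel":[[0,-1,0],[0,-2,0],[0,-2,0],[0,-2,0],[0,-2,0]],"turn":[[0,0,0],[0,0,0],[0,0,0],[0,0,0],[0,0,0]],"gripper":[0.5,0.5,0.5,0.5,0.5]}'
python3 - <<'E'
from h import *
o=bot.observe();print(o["position"],o["tool_rot"],o["qpos"].round(2))
a=cam("top")[0][130:270,240:400];b=cam("side")[0][130:270,280:440]
save(cv2.resize(np.hstack([a,b]),(0,0),fx=2.5,fy=2.5,interpolation=cv2.INTER_CUBIC),"pics/g4.png")
E
```

```text
clock: 3.95
position: [0.4564, 0.2808, 0.0949]
tool_rot: [3.139, 0.003, 3.141]
force: [0.2, 0.7, -1.4]
grip_width: 0.0575
finger_force: 42.7
clock: 4.45
position: [0.445, 0.089, 0.093]
tool_rot: [3.141, 0.001, -3.139]
force: [1.3, -0.0, -0.8]
grip_width: 0.0577
finger_force: 42.7
clock: 4.95
position: [0.4448, -0.1021, 0.093]
tool_rot: [-3.141, 0.0, -3.141]
force: [0.5, 0.6, 0.1]
grip_width: 0.0576
finger_force: 42.7
clock: 5.45
position: [0.4452, -0.1185, 0.0927]
tool_rot: [3.141, 0.0, -3.138]
force: [0.7, -0.1, -0.1]
grip_width: 0.0577
finger_force: 42.7
[ 0.44518439 -0.11851381  0.09272459] [ 3.14133517e+00  1.52828016e-05 -3.13811400e+00] [ 0.21  0.49 -0.11  2.13  0.1   0.52  1.61]
```

View pics/g4.png

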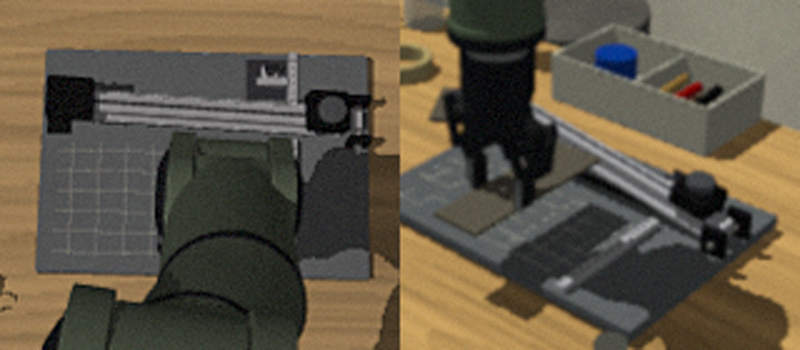

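The strip is held level over the bed, behind the rail and left of the fence. I'll move right, lower to about 5 mm above the bed, then slide under the rail.

```bash
python3 -m crank '{"travel":[[0,-1.5,0],[0,-2.75,-1.5],[0,-2.75,-3.5],[0,-2.75,-5.5],[0,-2.75,-6.5]],"turn":[[0,0,0],[0,0,0],[0,0,0],[0,0,0],[0,0,0]],"gripper":[0.5,0.5,0.5,0.5,0.5]}'
python3 -m crank '{"travel":[[0,0,0],[1.5,0,0],[3,0,0],[4.5,0,0],[6,0,0]],"turn":[[0,0,0],[0,0,0],[0,0,0],[0,0,0],[0,0,0]],"gripper":[0.5,0.5,0.5,0.5,0.5]}'
python3 - <<'E'
from h import *
c=cam("top");o=bot.observe();print(o["position"],o["force"])
a=c[0][130:270,240:400];b=cam("side")[0][130:270,280:440]
save(cv2.resize(np.hstack([a,b]),(0,0),fx=2.5,fy=2.5,interpolation=cv2.INTER_CUBIC),"pics/g5.png")
E
```

```text
clock: 6.05
position: [0.4446, -0.1466, 0.0265]
tool_rot: [3.141, -0.001, -3.139]
force: [0.3, -0.5, -0.2]
grip_width: 0.0573
finger_force: 42.8
clock: 6.55
position: [0.5061, -0.1469, 0.0288]
tool_rot: [-3.141, 0.001, -3.139]
force: [-0.2, 0.7, -0.1]
grip_width: 0.0572
finger_force: 42.8
[ 0.50859362 -0.14671873  0.02898153] [ 0.36093313  1.17651634 -0.11080421]
```

View pics/g5.png

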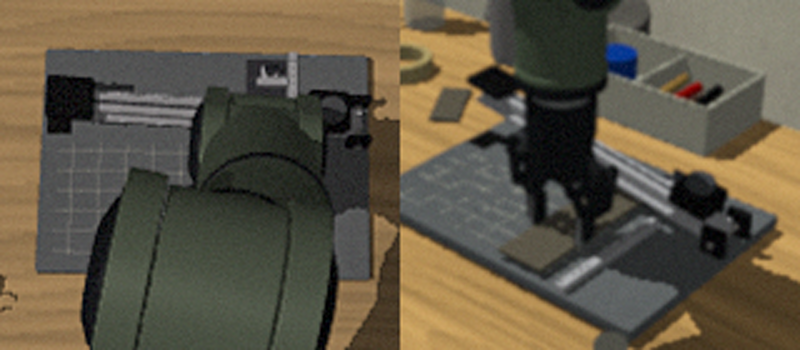

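The strip is going under the rail, and the left/right clearances look good in the side view. I'll lower almost to the bed and advance gently towards the stop.

```bash
python3 -m crank '{"travel":[[0.4,0,-0.2],[0.8,0,-0.5],[1.2,0,-0.6],[1.6,0,-0.6],[2,0,-0.6]],"turn":[[0,0,0],[0,0,0],[0,0,0],[0,0,0],[0,0,0]],"gripper":[0.5,0.5,0.5,0.5,0.5]}'
python3 -m crank '{"travel":[[0.1,0,0],[0.2,0,0],[0.3,0,0],[0.4,0,0],[0.5,0,0]],"turn":[[0,0,0],[0,0,0],[0,0,0],[0,0,0],[0,0,0]],"gripper":[0.5,0.5,0.5,0.5,0.5]}'
python3 -c "
from h import *
c=cam('top')
b=np.array([.612,-.104]);px=lambda a:(np.array(a,float)+.5)/3.4+[164.5,139.5]
print((unproj(c,px([(605,80),(645,82),(605,88)]),.034)[:,:2]-b).round(4))
a=c[0][130:200,300:380];print(bot.observe()['force'])
save(cv2.resize(a,(0,0),fx=8,fy=8,interpolation=cv2.INTER_CUBIC),'pics/g6.png')"
```

```text
clock: 7.15
position: [0.5252, -0.1471, 0.0217]
tool_rot: [-3.142, -0.0, -3.14]
force: [0.1, 0.6, -0.0]
grip_width: 0.0575
finger_force: 42.8
clock: 7.65
position: [0.53, -0.1471, 0.0217]
tool_rot: [-3.142, -0.0, -3.14]
force: [-0.2, -1.0, -1.0]
grip_width: 0.0579
finger_force: 42.8
[[ 0.0566 -0.0596]
 [ 0.0557 -0.0956]
 [ 0.0491 -0.0597]]
[ 0.84618522  0.49120297 -0.62809054]
```

```bash
python3 -m crank '{"travel":[[0.1,0,0],[0.2,0,0],[0.3,0,0],[0.4,0,0],[0.5,0,0]],"turn":[[0,0,0],[0,0,0],[0,0,0],[0,0,0],[0,0,0]],"gripper":[0.5,0.5,0.5,0.5,0.5]}'
python3 -m crank '{"travel":[[0.05,0,0],[0.1,0,0],[0.15,0,0],[0.2,0,0],[0.25,0,0]],"turn":[[0,0,0],[0,0,0],[0,0,0],[0,0,0],[0,0,0]],"gripper":[0.5,0.5,0.5,0.5,0.5]}'

```

```text
clock: 8.2
position: [0.5351, -0.1471, 0.0217]
tool_rot: [3.142, -0.0, -3.14]
force: [0.3, 0.3, 0.4]
grip_width: 0.0575
finger_force: 42.8
clock: 8.7
position: [0.5374, -0.1471, 0.0217]
tool_rot: [-3.142, -0.0, -3.14]
force: [-1.8, -0.2, -0.2]
grip_width: 0.058
finger_force: 42.8
```

View pics/g6.png

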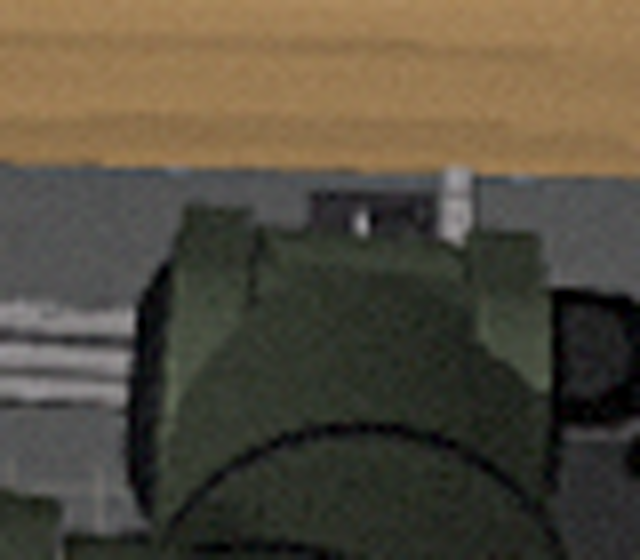

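The arm hides the stop and the strip's front from above, so I'll rely on force and keep creeping.

```bash
python3 -m crank '{"travel":[[0.05,0,0],[0.1,0,0],[0.1,0,0],[0.15,0,0],[0.15,0,0]],"turn":[[0,0,0],[0,0,0],[0,0,0],[0,0,0],[0,0,0]],"gripper":[0.5,0.5,0.5,0.5,0.5]}'|grep -E 'pos|for'
python3 -m crank '{"travel":[[0.05,0,0],[0.1,0,0],[0.1,0,0],[0.15,0,0],[0.15,0,0]],"turn":[[0,0,0],[0,0,0],[0,0,0],[0,0,0],[0,0,0]],"gripper":[0.5,0.5,0.5,0.5,0.5]}'|grep -E 'pos|for'

```

```text
position: [0.5376, -0.147, 0.0213]
force: [-6.8, 2.0, -0.2]
finger_force: 42.8
position: [0.5378, -0.1469, 0.0209]
force: [-13.9, 2.0, 0.5]
finger_force: 42.8
```

The strip met the stop at TCP x≈0.5376, with about 14 N, well under the 35 N slip. I'll ease off, settle to the bed, open slightly and lift.

```bash
python3 -m crank '{"travel":[[-0.1,0,0],[-0.2,0,0],[-0.2,0,-0.05],[-0.2,0,-0.05],[-0.2,0,-0.05]],"turn":[[0,0,0],[0,0,0],[0,0,0],[0,0,0],[0,0,0]],"gripper":[0.5,0.5,0.5,0.5,0.5]}'|grep -E 'pos|for'
python3 -m crank '{"travel":[[0,0,0],[0,0,0],[0,0,0],[0,0,0],[0,0,0]],"turn":[[0,0,0],[0,0,0],[0,0,0],[0,0,0],[0,0,0]],"gripper":[0.25,0.2,0.15,0.15,0.15]}'
python3 -m crank '{"travel":[[0,0,1],[0,0,2],[0,0,4],[-1,0,6],[-2,0,7]],"turn":[[0,0,0],[0,0,0],[0,0,0],[0,0,0],[0,0,0]],"gripper":[0.15,0.15,0.15,0.5,1]}'
python3 -c "
from h import *
c=cam('top');a=c[0][130:250,240:400]
b=cam('side')[0][140:260,280:440]
save(cv2.resize(np.vstack([a,b]),(0,0),fx=2.5,fy=2.5,interpolation=cv2.INTER_CUBIC)[:600],'pics/g7.png')
save(c[0],'pics/top7.png')"
```

```text
position: [0.5375, -0.1471, 0.0209]
force: [-6.8, 1.4, -0.8]
finger_force: 42.8
clock: 10.7
position: [0.5387, -0.1471, 0.0213]
tool_rot: [-3.142, 0.0, -3.14]
force: [0.0, 0.6, -0.2]
grip_width: 0.0724
finger_force: 0.0
clock: 11.2
position: [0.5189, -0.1473, 0.0934]
tool_rot: [-3.141, 0.002, -3.14]
force: [0.2, -1.1, 0.2]
grip_width: 0.0445
finger_force: 0.0
```

View pics/g7.png

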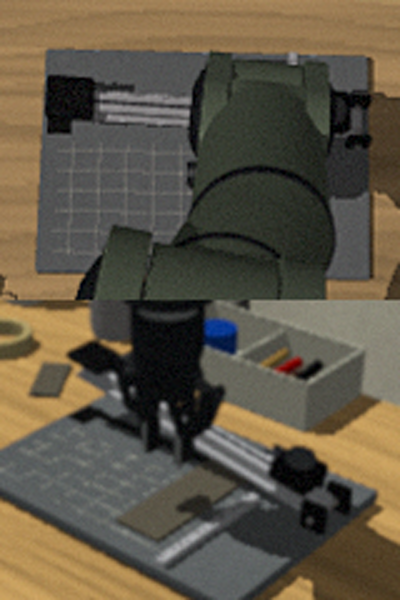

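The side view shows the strip lying flat under the rail with a gap to the fence, rail still up. That was my tenth picture, so from here I'll use numbers only. Next I'll push its left edge to the fence with closed fingers near its middle.

```bash
python3 -m crank '{"travel":[[0,2,0],[1,4,0],[3,5.9,0],[4.1,5.9,0],[4.1,5.9,0]],"turn":[[0,0,0],[0,0,0],[0,0,0],[0,0,0],[0,0,0]],"gripper":[1,1,1,1,1]}'
python3 -m crank '{"travel":[[0,0,-2],[0,0,-4],[0,0,-6],[0,0,-6.7],[0,0,-6.9]],"turn":[[0,0,0],[0,0,0],[0,0,0],[0,0,0],[0,0,0]],"gripper":[1,1,1,1,1]}'
```

```text
clock: 11.8
position: [0.5606, -0.0877, 0.0906]
tool_rot: [3.142, 0.0, -3.139]
force: [-0.7, -0.2, -0.5]
grip_width: -0.0005
finger_force: 0.0
clock: 12.3
position: [0.558, -0.089, 0.022]
tool_rot: [-3.141, -0.003, -3.141]
force: [-13.5, 1.0, 34.9]
grip_width: -0.0001
finger_force: 17.5
```

```bash
python3 -m crank '{"travel":[[0,0,0.2],[0,0,0.3],[0,0,0.4],[0,0,0.4],[0,0,0.4]],"turn":[[0,0,0],[0,0,0],[0,0,0],[0,0,0],[0,0,0]],"gripper":[1,1,1,1,1]}'
```

```text
clock: 12.8
position: [0.5596, -0.0882, 0.0263]
tool_rot: [-3.142, 0.0, -3.14]
force: [-0.5, 0.4, -0.5]
grip_width: -0.0002
finger_force: 0.0
```

```bash
python3 -m crank '{"travel":[[0,0,-0.1],[0,0,-0.2],[0,-0.4,-0.2],[0,-0.8,-0.2],[0,-1.2,-0.2]],"turn":[[0,0,0],[0,0,0],[0,0,0],[0,0,0],[0,0,0]],"gripper":[1,1,1,1,1]}'|grep -E 'pos|^for'
python3 -m crank '{"travel":[[0,-0.4,0],[0,-0.8,0],[0,-1.2,0],[0,-1.6,0],[0,-2,0]],"turn":[[0,0,0],[0,0,0],[0,0,0],[0,0,0],[0,0,0]],"gripper":[1,1,1,1,1]}'|grep -E 'pos|^for'
python3 -m crank '{"travel":[[0,-0.1,0],[0,-0.2,0],[0,-0.3,0],[0,-0.4,0],[0,-0.5,0]],"turn":[[0,0,0],[0,0,0],[0,0,0],[0,0,0],[0,0,0]],"gripper":[1,1,1,1,1]}'|grep -E 'pos|^for'
```

```text
position: [0.5595, -0.1007, 0.0242]
force: [0.8, 1.2, -0.3]
position: [0.5596, -0.1205, 0.0242]
force: [-0.2, 0.1, -0.1]
position: [0.5595, -0.1251, 0.0242]
force: [0.2, 1.1, -0.6]
```

```bash
for i in 1; do python3 -m crank '{"travel":[[0,-0.05,0],[0,-0.1,0],[0,-0.15,0],[0,-0.2,0],[0,-0.2,0]],"turn":[[0,0,0],[0,0,0],[0,0,0],[0,0,0],[0,0,0]],"gripper":[1,1,1,1,1]}'|grep -E 'pos|^for'; done
python3 -m crank '{"travel":[[0,-0.05,0],[0,-0.1,0],[0,-0.15,0],[0,-0.2,0],[0,-0.2,0]],"turn":[[0,0,0],[0,0,0],[0,0,0],[0,0,0],[0,0,0]],"gripper":[1,1,1,1,1]}'|grep -E 'pos|^for'
```

```text
position: [0.5595, -0.1272, 0.0242]
force: [0.1, -0.5, -0.6]
position: [0.5595, -0.1293, 0.0242]
force: [0.3, 0.3, -0.3]
```

```bash
python3 -m crank '{"travel":[[0,-0.05,0],[0,-0.1,0],[0,-0.15,0],[0,-0.2,0],[0,-0.2,0]],"turn":[[0,0,0],[0,0,0],[0,0,0],[0,0,0],[0,0,0]],"gripper":[1,1,1,1,1]}'|grep -E 'pos|^for'
python3 -m crank '{"travel":[[0,-0.05,0],[0,-0.1,0],[0,-0.1,0],[0,-0.15,0],[0,-0.15,0]],"turn":[[0,0,0],[0,0,0],[0,0,0],[0,0,0],[0,0,0]],"gripper":[1,1,1,1,1]}'|grep -E 'pos|^for'
python3 - <<'E'
from h import *
c=cam("side");save(c[0],"pics/side8.png")
# strip rear edge: detect strip-coloured region vs bed, near expected rear-end corners
for P in [(.467,-.204,.027),(.467,-.144,.027),(.467,-.174,.027)]: print(P,proj(c,P).round(1))
E
```

```text
position: [0.5595, -0.1312, 0.0242]
force: [-0.4, 0.3, 0.2]
position: [0.5595, -0.1327, 0.0242]
force: [-0.0, -0.4, 0.8]
(0.467, -0.204, 0.027) [[350.  239.6]]
(0.467, -0.144, 0.027) [[332.9 231.1]]
(0.467, -0.174, 0.027) [[341.3 235.3]]
```

```bash
cat >> h.py <<'E'
def strip_mask(c,z=.027,x0=.44,x1=.60,y0=-.23,y1=-.08,s=.001):
    X,Y=np.meshgrid(np.arange(x0,x1,s),np.arange(y0,y1,s),indexing="ij")
    uv=proj(c,np.c_[X.ravel(),Y.ravel(),np.full(X.size,z)]).astype(np.float32).reshape(*X.shape,2)
    p=cv2.remap(cv2.GaussianBlur(c[0],(3,3),0),uv[...,0],uv[...,1],cv2.INTER_LINEAR).astype(float)
    return X,Y,p
E
python3 - <<'E'
from h import *
c=cam("side"); X,Y,p=strip_mask(c)
r=(p[...,0]-p[...,2])/(p.sum(2)+1)
m=(r>.05)
for i in range(0,160,5): print(f"{X[i,0]:.3f}","".join("#" if v else "." for v in m[i,::2]), p[i,60].round().astype(int))
E
```

```text
0.440 ............................................................................ [93 97 99]
0.445 ............................................................................ [93 97 97]
0.450 ............................................................................ [ 99 102 102]
0.455 ............................................................................ [103 107 104]
0.460 ............................................................................ [93 96 94]
0.465 ............................................................................ [77 77 73]
0.470 ....................#######################................................. [78 74 64]
0.475 ...................##########################............................... [87 82 69]
0.480 ....................#########################............................... [89 85 71]
0.485 ...................##########################............................... [89 84 70]
0.490 ...................##########################............................... [90 85 71]
0.495 ...................#########################..........
[... 1213 characters left out ...]
#.............................. [57 54 45]
0.565 .....................##########################............................. [42 39 34]
0.570 ....................######################...#.............................. [38 36 31]
0.575 ...................###################.#####................................ [38 36 31]
0.580 ...................#########################................................ [39 37 31]
0.585 ....................#######################................................. [39 37 31]
0.590 ....................######################.................................. [38 36 31]
0.595 ....................########################................................ [39 37 32]
```

The side mask shows the strip moving with the finger, left edge at y≈-0.141 and square, so there are a few mm to go.

```bash
python3 -m crank '{"travel":[[0,-0.05,0],[0,-0.1,0],[0,-0.15,0],[0,-0.2,0],[0,-0.2,0]],"turn":[[0,0,0],[0,0,0],[0,0,0],[0,0,0],[0,0,0]],"gripper":[1,1,1,1,1]}'|grep -E 'pos|^for'
python3 -m crank '{"travel":[[0,-0.05,0],[0,-0.1,0],[0,-0.1,0],[0,-0.15,0],[0,-0.15,0]],"turn":[[0,0,0],[0,0,0],[0,0,0],[0,0,0],[0,0,0]],"gripper":[1,1,1,1,1]}'|grep -E 'pos|^for'
```

```text
position: [0.5596, -0.1346, 0.0242]
force: [-0.1, 0.9, 0.1]
position: [0.5595, -0.1349, 0.0242]
force: [-0.6, 8.3, 0.8]
```

The fence is reached (8 N at y -0.135). I'll back off, then confirm the stop contact by pushing the rear end near the stop's line.

```bash
python3 -m crank '{"travel":[[0,0.3,0],[0,1,0],[0,1,2],[0,1,5],[-2,1,7]],"turn":[[0,0,0],[0,0,0],[0,0,0],[0,0,0],[0,0,0]],"gripper":[1,1,1,1,1]}'|grep -E 'pos|^for'
python3 -m crank '{"travel":[[-3,-2,0],[-7,-4,0],[-10,-5.3,0],[-11.5,-5.3,0],[-11.5,-5.3,0]],"turn":[[0,0,0],[0,0,0],[0,0,0],[0,0,0],[0,0,0]],"gripper":[1,1,1,1,1]}'|grep -E 'pos|^for'
python3 - <<'E'
from h import *
print(bot.observe()["position"])
c=cam("side"); X,Y,p=strip_mask(c); r=(p[...,0]-p[...,2])/(p.sum(2)+1)
x=X[:,0];y=Y[0]
for a,b in((-.185,-.175),(-.175,-.165),(-.165,-.155)):
    q=r[:,(y>a)&(y<b)].mean(1); print("rear x",a,x[np.argmax(q>.04)],q[20:40:2].round(3))
for a in(.48,.50,.52,.54):
    q=r[(x>a)&(x<a+.02)].mean(0); print("left y",a,y[np.where(q>.04)[0].max()])
E
```

```text
position: [0.5413, -0.1256, 0.0957]
force: [0.2, 0.1, 0.7]
position: [0.4226, -0.1796, 0.0944]
force: [0.5, -0.8, 0.2]
[ 0.42263264 -0.17955685  0.09439494]
rear x -0.185 0.467 [-0.007  0.002  0.016  0.037  0.055  0.07   0.078  0.078  0.077  0.076]
rear x -0.175 0.467 [-0.002  0.002  0.016  0.034  0.056  0.069  0.075  0.077  0.074  0.073]
rear x -0.165 0.467 [-0.003  0.003  0.015  0.033  0.054  0.069  0.077  0.078  0.077  0.075]
left y 0.48 -0.14199999999999993
left y 0.5 -0.14199999999999993
left y 0.52 -0.14199999999999993
left y 0.54 -0.14199999999999993
```

```bash
python3 -m crank '{"travel":[[0,0,-2],[0,0,-4],[0,0,-6],[0,0,-6.7],[0,0,-6.9]],"turn":[[0,0,0],[0,0,0],[0,0,0],[0,0,0],[0,0,0]],"gripper":[1,1,1,1,1]}'|grep -E 'pos|^for'
python3 -m crank '{"travel":[[0.5,0,0],[1,0,0],[1.5,0,0],[2,0,0],[2.5,0,0]],"turn":[[0,0,0],[0,0,0],[0,0,0],[0,0,0],[0,0,0]],"gripper":[1,1,1,1,1]}'|grep -E 'pos|^for'
python3 -m crank '{"travel":[[0.1,0,0],[0.2,0,0],[0.3,0,0],[0.4,0,0],[0.5,0,0]],"turn":[[0,0,0],[0,0,0],[0,0,0],[0,0,0],[0,0,0]],"gripper":[1,1,1,1,1]}'|grep -E 'pos|^for'
```

```text
position: [0.4249, -0.1786, 0.0246]
force: [0.2, 0.0, 0.1]
position: [0.4502, -0.1792, 0.0255]
force: [1.1, -0.0, 0.7]
position: [0.4545, -0.1791, 0.0252]
force: [0.9, -0.1, -0.3]
```

```bash
python3 -m crank '{"travel":[[0.05,0,-0.05],[0.1,0,-0.05],[0.15,0,-0.05],[0.2,0,-0.05],[0.2,0,-0.05]],"turn":[[0,0,0],[0,0,0],[0,0,0],[0,0,0],[0,0,0]],"gripper":[1,1,1,1,1]}'|grep -E 'pos|^for'
python3 -m crank '{"travel":[[0.05,0,0],[0.1,0,0],[0.15,0,0],[0.2,0,0],[0.2,0,0]],"turn":[[0,0,0],[0,0,0],[0,0,0],[0,0,0],[0,0,0]],"gripper":[1,1,1,1,1]}'|grep -E 'pos|^for'
```

```text
position: [0.4566, -0.1791, 0.0247]
force: [-1.0, 0.0, -0.1]
position: [0.4583, -0.1791, 0.0246]
force: [-1.3, 0.3, 0.2]
```

```bash
python3 -m crank '{"travel":[[0.05,0,0],[0.1,0,0],[0.15,0,0],[0.15,0,0],[0.15,0,0]],"turn":[[0,0,0],[0,0,0],[0,0,0],[0,0,0],[0,0,0]],"gripper":[1,1,1,1,1]}'|grep -E 'pos|^for'
```

```text
position: [0.4587, -0.1791, 0.0245]
force: [-8.1, -0.1, 4.3]
```

The stop contact is firm (8 N). I'll retreat, rise, and move above the rail grip, then check the strip numerically.

```bash
python3 -m crank '{"travel":[[-0.4,0,0],[-1,0,0],[-1.5,0,3],[-1.5,0,7],[-1.5,0,11]],"turn":[[0,0,0],[0,0,0],[0,0,0],[0,0,0],[0,0,0]],"gripper":[1,1,1,1,1]}'|grep -E 'pos|^for'
python3 -m crank '{"travel":[[1,3,1.5],[4,7,1.5],[8,11,1.5],[11,15,1.5],[14,19,1.5]],"turn":[[0,0,0],[0,0,0],[0,0,0],[0,0,0],[0,0,0]],"gripper":[1,1,1,1,1]}'|grep -E 'pos|^for'
python3 -m crank '{"travel":[[2,3,0],[3.8,4.4,0],[3.8,4.4,0],[3.8,4.4,0],[3.8,4.4,0]],"turn":[[0,0,0],[0,0,0],[0,0,0],[0,0,0],[0,0,0]],"gripper":[1,1,1,1,1]}'|grep -E 'pos|^for'
python3 - <<'E'
from h import *
print(bot.observe()["position"],bot.observe()["clock"])
c=cam("side"); X,Y,p=strip_mask(c); r=(p[...,0]-p[...,2])/(p.sum(2)+1)
x=X[:,0];y=Y[0]
for a,b in((-.185,-.175),(-.165,-.155)):
    q=r[:,(y>a)&(y<b)].mean(1); print("rear x",a,x[np.argmax(q>.04)])
for a in(.48,.50,.52,.54):
    q=r[(x>a)&(x<a+.02)].mean(0); print("left y",a,y[np.where(q>.04)[0].max()])
c=cam("top");save(c[0],"pics/top9.png")
E
```

```text
position: [0.4444, -0.179, 0.1359]
force: [0.4, -0.3, -0.1]
position: [0.5822, 0.0072, 0.1499]
force: [0.8, -0.8, 0.2]
position: [0.6186, 0.0487, 0.1497]
force: [-0.4, -0.4, 0.3]
[0.61857141 0.04871032 0.14965789] 22.95
rear x -0.185 0.468
rear x -0.165 0.468
left y 0.48 -0.14199999999999993
left y 0.5 -0.14199999999999993
left y 0.52 -0.14299999999999993
left y 0.54 -0.14199999999999993
```

The strip stays square and seated. Now I'll press the grip down.

```bash
python3 -m crank '{"travel":[[0.35,0.7,0],[0.35,0.7,-1],[0.35,0.7,-2],[0.35,0.7,-3],[0.35,0.7,-3.5]],"turn":[[0,0,0],[0,0,0],[0,0,0],[0,0,0],[0,0,0]],"gripper":[1,1,1,1,1]}'|grep -E 'pos|^for'
python3 -m crank '{"travel":[[0,0.05,-0.4],[0,0.1,-0.8],[0,0.2,-1.2],[0,0.3,-1.6],[0,0.35,-2]],"turn":[[0,0,0],[0,0,0],[0,0,0],[0,0,0],[0,0,0]],"gripper":[1,1,1,1,1]}'|grep -E 'pos|^for'
```

```text
position: [0.6222, 0.0568, 0.1133]
force: [-1.3, 1.7, 4.8]
position: [0.6227, 0.0604, 0.0945]
force: [-2.4, 2.9, 4.7]
```

```bash
python3 -m crank '{"travel":[[0,0.05,-0.5],[0,0.1,-1],[0,0.2,-1.5],[0,0.25,-2],[0,0.3,-2.4]],"turn":[[0,0,0],[0,0,0],[0,0,0],[0,0,0],[0,0,0]],"gripper":[1,1,1,1,1]}'|grep -E 'pos|^for'
python3 -m crank '{"travel":[[0,0,-0.2],[0,0,-0.4],[0,0.05,-0.6],[0,0.05,-0.7],[0,0.05,-0.7]],"turn":[[0,0,0],[0,0,0],[0,0,0],[0,0,0],[0,0,0]],"gripper":[1,1,1,1,1]}'|grep -E 'pos|^for'
```

```text
position: [0.6229, 0.0637, 0.0705]
force: [-1.1, 3.2, 6.1]
position: [0.6229, 0.0641, 0.0637]
force: [-0.1, 2.3, 6.5]
```

```bash
python3 -m crank '{"travel":[[0,0,-0.1],[0,0,-0.2],[0,0,-0.25],[0,0,-0.3],[0,0,-0.3]],"turn":[[0,0,0],[0,0,0],[0,0,0],[0,0,0],[0,0,0]],"gripper":[1,1,1,1,1]}'|grep -E 'pos|^for'
```

```text
position: [0.6229, 0.0643, 0.0611]
force: [-2.4, 4.2, 10.4]
```

```bash
python3 -m crank '{"travel":[[0,0,-0.05],[0,0,-0.1],[0,0,-0.1],[0,0,-0.1],[0,0,-0.1]],"turn":[[0,0,0],[0,0,0],[0,0,0],[0,0,0],[0,0,0]],"gripper":[1,1,1,1,1]}'|grep -E 'pos|^for'
```

```text
position: [0.623, 0.0643, 0.0609]
force: [-8.1, 3.5, 23.8]
```

```bash
python3 -m crank '{"travel":[[0,0,0.03],[0,0,0.07],[0,0,0.07],[0,0,0.07],[0,0,0.07]],"turn":[[0,0,0],[0,0,0],[0,0,0],[0,0,0],[0,0,0]],"gripper":[1,1,1,1,1]}'|grep -E 'pos|^for'
python3 -m crank '{"travel":[[0,0,0],[0,0,0],[0,0,0],[0,0,0],[0,0,0]],"turn":[[0,0,0],[0,0,0],[0,0,0],[0,0,0],[0,0,0]],"gripper":[1,1,1,1,1]}'|grep -E 'pos|^for'
python3 - <<'E'
from h import *
for _ in range(6): c=cam("side");print(bot.observe()["force"].round(1))
X,Y,p=strip_mask(c); r=(p[...,0]-p[...,2])/(p.sum(2)+1);x=X[:,0];y=Y[0]
for a,b in((-.185,-.175),(-.165,-.155)):
    q=r[:,(y>a)&(y<b)].mean(1); print("rear",x[np.argmax(q>.04)])
for a in(.48,.52):
    q=r[(x>a)&(x<a+.02)].mean(0); print("left",y[np.where(q>.04)[0].max()])
print(bot.observe()["clock"])
E
```

```text
position: [0.623, 0.0643, 0.061]
force: [-4.3, 3.6, 14.5]
position: [0.623, 0.0643, 0.061]
force: [-4.2, 3.6, 13.4]
[-5.1  4.7 13.3]
[-4.1  3.7 14.8]
[-4.8  3.9 14. ]
[-3.8  3.8 14.5]
[-3.9  3.4 15.1]
[-4.1  3.6 15.3]
rear 0.467
rear 0.468
left -0.14199999999999993
left -0.14199999999999993
27.35
```

The push is steady at about 14.5 N down (15.5 N in total), the rail is at its flat-on-board height, and the strip hasn't moved. Handing in.

```bash
python3 -c "
from workcell import bot
print(bot.job_done())"
```

```text
the job is handed in; nothing more can be done
None
```

The job is handed in, with no verdict shown: by camera and force readings the strip is square against fence and stop, and the rail grip is held down with about 15 N.

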